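# Sort the histology bench: blocks, jars and slide box into their trays

## Robot

A 6-joint arm with a two-finger parallel gripper is mounted at the origin on the work surface. World frame = base frame: x ahead of the robot, y to its left, z up, the work surface at z = 0. Lengths are in m, angles in rad, forces in N, time in s.
With the tool pointing down it reaches from about 0.425 to 0.95 m from the base axis. Payload 3.5 kg.
Tool frame: the origin (TCP) lies midway between the tips of the shut fingers; the grasp point (between the pads) lies 19 mm behind it; z points along the fingers, y is the line along which they close (so a half turn about z gives the same grasp; the last joint's range is limited). The gripper opens to 85 mm and grips with 20 to 120 N. Pads are 22 mm wide; open, the fingers measure 114 mm over their backs; the gripper's body (76 mm by 85 mm) begins 54 mm behind the grasp point. The pads swing forward as they close: fully open they stand 13 mm farther back than shut.
Start: joints at [-1.407, 0.286, 1.577, -0, 1.279, -0.15], TCP at [0.208, -0.642, 0.231] pointing down, gripper open.
Joint ranges: [-2.77, 2.77], [-0.9, 2.22], [0.21, 2.48], [-1.53, 4.67], [0.24, 2.81], [-2.84, 2.84]. Speed limits (rad/s): [2.79, 2.79, 3.14, 3.14, 3.14, 3.14].

## Interface

Orientations are given as a unit quaternion [x, y, z, w].
In Python, from plant import * gives the robot as it stands.
- The arm moves only by the tool move_arm, never from a script. Its argument "moves" is a list of rows, each a list of 3 entries, a list of its own where there are three numbers: the opening, from 0 (shut) to 1 (fully open), then the shift along the tool's x, y, z in m, then the turn, a rotation vector about the tool's x, y, z in rad. A call has exactly 10 rows; each row shifts and turns the commanded pose from where the row before left it, along the tool's axes as they then stand; what a row does not reach is not made up. A row lasts 1/12 s, in which the tool goes at most 41.7 mm and 7.16 degrees, less where a joint would pass 70% of its speed; a pose out of reach is approached as far as the arm can. A call is refused whole if a number of a shift passes 0.0417 or a number of a turn 0.125, either way. A call with a gripper value outside its range is refused whole. The fingers move at their own pace and stop on an object; "grip_force" is the grip in N (left out, the last holds). Time passes only in rows, so rows that do not move let the fingers close, or fill a call up. It gives the time, the measured TCP pose, the force, the opening and the grip force at its end, in the units of the state.
- get_state(): the state, without advancing time (a new reading comes with each control period).
- read_camera(name): name is "scene" or "top" or "wrist"; returns the picture (384x512x3 uint8, red, green, blue); there is no depth.
- camera_params(name): a dict with "fx", "fy", "cx", "cy" (pixels), "k1" (the pictures are not rectified: a ray, as slopes to the right and down, at radius r is drawn at 1 + k1 r^2 times it, then the intrinsics apply), "rvec" (rotation vector, rad) and "tvec" (3), from world to camera coordinates, as OpenCV has them; the wrist camera has in their place "tool_from_camera" (4x4, takes a point from camera to tool coordinates, whose origin is the TCP and whose axes are the flange's). Camera axes: x right, y down, z forward; pixel columns grow to the right and rows downward; lengths in m; the calibration is good to about 2 mm. A picture is of the moment at which its call begins: read the wrist's pose just before it. camera_params takes no time and is no camera call.
- sign_off(): hands the job in; it is judged then, once.
The state is a dict: "time": time; "qpos": joint angles; "dq": joint speeds; "joint_efforts": joint torques, N m; "eef_pos": TCP position; "tcp_rot": TCP orientation; "contact_force": force on the tool from outside, world axes, zero at the start; "wrist_torque": the same for the moment, N m; "opening": opening from 0.0 (shut) to 1.0 (fully open); "finger_force": force on a finger pad.
Only numpy, scipy, OpenCV 4.12 (cv2) and the standard library are available. Lean on these libraries where they do the work, as an engineer would, in place of code of your own. Each camera call takes 0.05 s, during which the arm holds its last target. There are 200 camera calls.

## Task

Clear up the samples on the histology bench: put the two tissue blocks (pink and yellow) in the black tray, the two specimen jars in the red tray and the green slide box in the blue tray, each resting on the tray's floor, blocks and slide box flat with the same side up as now and the jars standing. Set things down rather than dropping them, keep the jars upright throughout, and leave the grey vial and the purple dropper bottle standing where they are.

Things in the scene. Friction and masses are not known exactly. Their poses are not given: they have to be found in the camera images.
- block_pink_center (a point): Tissue block: wax block on a pink plastic cassette, all one rigid piece 28 (x) x 40 (y) x 14 (z) mm, straight-sided, 30 g, lying flat on the bench with the cream wax (small dark red speck) uppermost. Point at its centre, 7 mm above its underside; z up, y along its length. Best gripped across its 28 mm width (x). Belongs in the black tray.
- block_yellow_center (a point): Tissue block: wax block on a yellow plastic cassette, all one rigid piece 28 (x) x 40 (y) x 14 (z) mm, straight-sided, 30 g, lying flat on the bench with the cream wax (small dark red speck) uppermost. Point at its centre, 7 mm above its underside; z up, y along its length. Best gripped across its 28 mm width (x). Belongs in the black tray.
- jar_orange_center (a point): Specimen jar: upright cylinder, amber-brown with a paper band and an orange screw lid; 60 mm high, body 45 mm diameter, lid 46 mm diameter (top 16 mm), closed, about 90 g. Point at its centre, 30 mm above its underside; z up. Belongs in the red tray.
- jar_turquoise_center (a point): Specimen jar: upright cylinder, amber-brown with a paper band and a turquoise screw lid; 60 mm high, body 45 mm diameter, lid 46 mm diameter (top 16 mm), closed, about 90 g. Point at its centre, 30 mm above its underside; z up. Belongs in the red tray.
- slide_box_center (a point): Slide box: green plastic flat box 30 (x) x 84 (y) x 20 (z) mm, shut, about 60 g, lying flat with a small paper label on top. Point at its centre, 10 mm above its underside; z up, y along its length. Best gripped across its 30 mm width (x). Belongs in the blue tray.
- tray_black: Black open tray, fixed to the bench: outside 130 (x) x 160 (y) x 22 (z) mm, walls and floor 4 mm thick (inside 122 x 152 mm, floor 4 mm above the bench, rim 22 mm above it). Empty at the start, undivided. Origin at the centre of its underside, on the bench; y along its long side, z up. For the two tissue blocks.
- tray_red: Red open tray, fixed to the bench: outside 130 (x) x 160 (y) x 22 (z) mm, walls and floor 4 mm thick (inside 122 x 152 mm, floor 4 mm above the bench, rim 22 mm above it). Empty at the start, undivided. Origin at the centre of its underside, on the bench; y along its long side, z up. For the two specimen jars.
- tray_blue: Blue open tray, fixed to the bench: outside 130 (x) x 160 (y) x 22 (z) mm, walls and floor 4 mm thick (inside 122 x 152 mm, floor 4 mm above the bench, rim 22 mm above it). Empty at the start, undivided. Origin at the centre of its underside, on the bench; y along its long side, z up. For the slide box.
- vial_center (a point): Small grey vial with a black cap, 28 mm diameter, 54 mm high, standing loose among the trays; not to be moved. Point at its centre, 27 mm above the bench; z up.
- dropper_center (a point): Small purple dropper bottle with a white pointed tip, 28 mm diameter, 56 mm high, standing loose among the trays; not to be moved. Point at its centre, 28 mm above the bench; z up.
Things that resemble listed ones, but are neither listed nor needed, are in the scene too. Of the things like the part that bears slide_box_center, leave any that is brown or orange; of the rest the larger one is meant.

How it is judged:
At the end, for the whole second after the job is handed in: Blocks in the black tray, jars in the red, slide box in the blue: each centre within 52 mm (tray x) and 65 mm (tray y) of the tray centre, within 6 mm of its resting height on the tray floor, its z axis within 0.15 rad of upright, released and at rest (x of block_pink_center in the frame of tray_black between -0.052 and 0.052 m and y of block_pink_center in the frame of tray_black between -0.065 and 0.065 m and z of block_pink_center in the frame of tray_black between 0.005 and 0.017 m and angle between each of block_pink_center, block_yellow_center, jar_orange_center, jar_turquoise_center, slide_box_center's own z axis and vertical below 0.15 rad and linear speed of each of block_pink, block_yellow, jar_orange, jar_turquoise, slide_box below 0.02 m/s and angular speed of each of block_pink, block_yellow, jar_orange, jar_turquoise, slide_box below 0.2 rad/s and contact force between the fingers and block_pink below 0.1 N and x of block_yellow_center in the frame of tray_black between -0.052 and 0.052 m and y of block_yellow_center in the frame of tray_black between -0.065 and 0.065 m and z of block_yellow_center in the frame of tray_black between 0.005 and 0.017 m and contact force between the fingers and block_yellow below 0.1 N and x of jar_orange_center in the frame of tray_red between -0.052 and 0.052 m and y of jar_orange_center in the frame of tray_red between -0.065 and 0.065 m and z of jar_orange_center in the frame of tray_red between 0.028 and 0.04 m and contact force between the fingers and jar_orange below 0.1 N and x of jar_turquoise_center in the frame of tray_red between -0.052 and 0.052 m and y of jar_turquoise_center in the frame of tray_red between -0.065 and 0.065 m and z of jar_turquoise_center in the frame of tray_red between 0.028 and 0.04 m and contact force between the fingers and jar_turquoise below 0.1 N and x of slide_box_center in the frame of tray_blue between -0.052 and 0.052 m and y of slide_box_center in the frame of tray_blue between -0.065 and 0.065 m and z of slide_box_center in the frame of tray_blue between 0.008 and 0.02 m and contact force between the fingers and slide_box below 0.1 N); the robot touches nothing.
It fails at once if a block, jar or the slide box is dropped or flung (faster than 0.7 m/s with no finger on it: a fall of about 25 mm) ((linear speed of block_pink above 0.7 m/s and contact force between the fingers and block_pink below 0.05 N) or (linear speed of block_yellow above 0.7 m/s and contact force between the fingers and block_yellow below 0.05 N) or (linear speed of jar_orange above 0.7 m/s and contact force between the fingers and jar_orange below 0.05 N) or (linear speed of jar_turquoise above 0.7 m/s and contact force between the fingers and jar_turquoise below 0.05 N) or (linear speed of slide_box above 0.7 m/s and contact force between the fingers and slide_box below 0.05 N)).
It fails at once if a jar leans more than 0.7 rad from upright (angle between any of jar_orange_center, jar_turquoise_center's own z axis and vertical above 0.7 rad).
It fails at once if the vial or the dropper bottle is pushed more than 20 mm or tipped more than 0.4 rad ((distance of vial_center from where it was at the start of the episode above 0.02 m or angle between vial_center's own z axis and vertical above 0.4 rad) or (distance of dropper_center from where it was at the start of the episode above 0.02 m or angle between dropper_center's own z axis and vertical above 0.4 rad)).
It also fails if it takes over 120 s, if anything falls off the work surface, if the arm or the gripper's body presses on something with over 40 N, if the wrist force passes 120 N, or if a joint passes its speed limit or range.

## Working session

There is one attempt and no reset: what is moved stays moved. The work goes in short steps, Python scripts to look and compute and a tool call to move; the robot and the scene stay as the last step left them, time stands still between calls to the robot, and variables do not carry over. Pictures are saved under pics/ and viewed, at most 14 in all, crops included, and the job is handed in when it is done.

Besides the shell and the picture viewer there is one more tool, called after "Emit:" as a command line: name --argument value ..., lists and objects as JSON in quotes. move_arm: Moves the arm, as the interface text tells. Its arguments: {"type":"object","properties":{"moves":{"type":"array"},"grip_force":{"type":"number"}},"required":["moves"]}

```bash
mkdir -p pics; ls
python3 - <<'E'
from plant import *
import cv2
for n in ("top","scene"):
    cv2.imwrite(f"pics/{n}0.png",cv2.resize(read_camera(n)[:,:,::-1],(768,576),interpolation=cv2.INTER_CUBIC)); print(camera_params(n))
print(camera_params("wrist"));print(get_state())
E
```

```text
pics
{'fx': 418.0294325771735, 'fy': 418.0294325771735, 'cx': 253.89494899092867, 'cy': 192.19175613040457, 'k1': -0.07850281006558714, 'rvec': array([ 2.18216913, -2.13070074,  0.13675933]), 'tvec': array([-0.09996942,  0.46059084,  1.02928969])}
{'fx': 362.52884568942216, 'fy': 362.52884568942216, 'cx': 253.9538046110974, 'cy': 191.80427327917184, 'k1': -0.0013252952128371635, 'rvec': array([ 2.10120898,  0.61689142, -0.31616635]), 'tvec': array([-0.3790466 , -0.12162142,  1.20495107])}
{'fx': 311.25098700243893, 'fy': 311.25098700243893, 'cx': 250.3994835411891, 'cy': 189.5182661048326, 'k1': -0.02478787478062709, 'tool_from_camera': array([[-5.46497766e-04, -9.54036244e-01, -2.99690753e-01,
         7.74588145e-02],
       [ 9.99999796e-01, -4.22485310e-04, -4.78597871e-04,
        -2.42551277e-04],
       [ 3.29984774e-04, -2.99690953e-01,  9.54036280e-01,
        -1.43802718e-01],
       [ 0.00000000e+00,  0.00000000e+00,  0.00000000e+00,
         1.00000000e+00]])}
{'time': 0.1, 'qpos': array([-1.40701945e+00,  2.87136814e-01,  1.57804380e+00, -8.40523264e-06,
        1.27860132e+00, -1.49990841e-01]), 'dq': array([ 4.96458508e-04,  2.30180567e-05, -3.69703977e-03,  1.89886609e-03,
        4.29803480e-04,  6.79046323e-04]), 'joint_efforts': array([ 4.66475667e-04, -4.07298088e+01, -2.93698847e+01, -1.95354837e-04,
        3.42169260e-03,  1.92193721e-05]), 'eef_pos': array([ 0.20826827, -0.64143572,  0.23003852]), 'tcp_rot': array([ 9.87718166e-01,  1.56242205e-01, -1.15683851e-05, -1.09458787e-03]), 'contact_force': array([ 0.11067809, -0.16150209,  0.54500558]), 'wrist_torque': array([ 0.01654223,  0.01638309, -0.00042221]), 'finger_force': 0.0, 'opening': 0.9988771305221118}
```

View pics/top0.png

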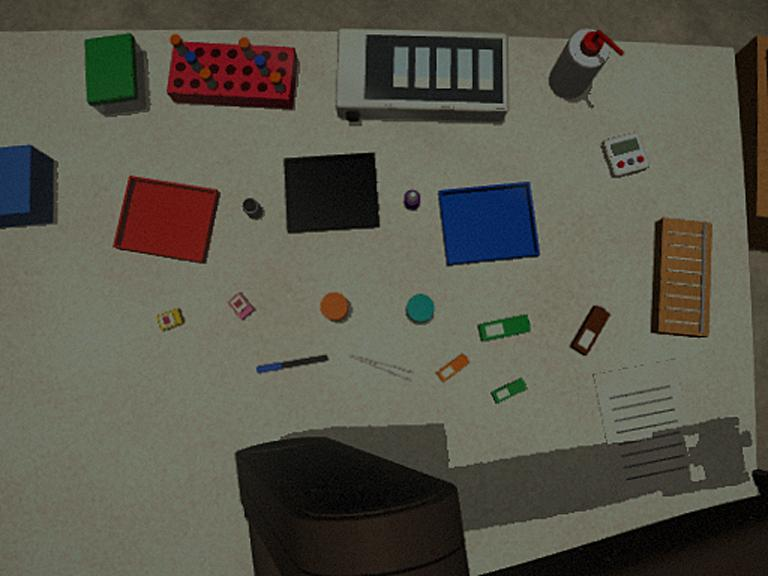

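View pics/scene0.png

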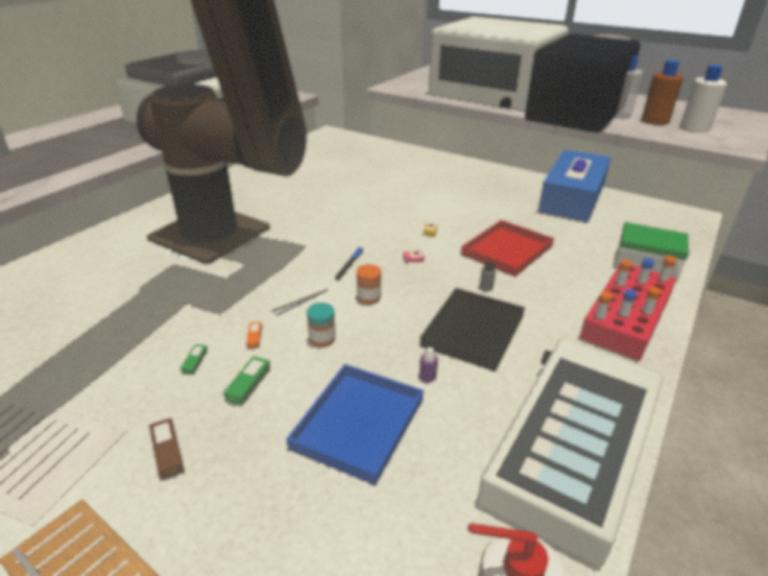

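The top view (at 1.5x) shows the red tray near (167,220), black (332,192) and blue (489,223). The yellow block is at (170,319), pink (241,305), the orange jar (335,306), turquoise (420,308), and the larger green slide box at (503,327). The vial is at (252,208) and the dropper at (412,199). The scene view shows the same arrangement. Next I'll measure them.

```bash
cat > h.py <<'E'
from plant import *
import numpy as np, cv2
from scipy.spatial.transform import Rotation as R
def cam(n, st=None):
    p=camera_params(n); K=np.array([[p["fx"],0,p["cx"]],[0,p["fy"],p["cy"]],[0,0,1]])
    if n=="wrist":
        T=np.eye(4); T[:3,:3]=R.from_quat(st["tcp_rot"]).as_matrix(); T[:3,3]=st["eef_pos"]
        T=T@p["tool_from_camera"]; Rm=T[:3,:3]; C=T[:3,3]
    else:
        Rm=cv2.Rodrigues(p["rvec"])[0].T; C=-Rm@p["tvec"]
    return K,p["k1"],Rm,C
def plane(c,px,z):
    K,k1,Rm,C=c
    u=cv2.undistortPoints(np.asarray(px,float).reshape(-1,1,2),K,np.array([k1,0,0,0])).reshape(-1,2)
    d=np.c_[u,np.ones(len(u))]@Rm.T
    return (C+d*((z-C[2])/d[:,2])[:,None])[:,:2]
def rect(c,mask,z):
    cs,_=cv2.findContours(mask.astype(np.uint8),cv2.RETR_EXTERNAL,cv2.CHAIN_APPROX_NONE)
    k=max(cs,key=cv2.contourArea); w=plane(c,k,z).astype(np.float32)
    (x,y),(a,b),_=r=cv2.minAreaRect(w)
    p=cv2.boxPoints(r); e=[p[1]-p[0],p[2]-p[1]]; L=max(e,key=np.linalg.norm)
    ang=np.degrees(np.arctan2(L[1],L[0]))%180
    return np.round([x,y,min(a,b),max(a,b)],4),round(ang,1),cv2.contourArea(k)
E
cat > m.py <<'E'
from h import *
im=read_camera("top"); c=cam("top"); hsv=cv2.cvtColor(im,cv2.COLOR_RGB2HSV); print("cam",c[3])
H,S,V=[hsv[...,i].astype(int) for i in range(3)]
def go(n,box,m,z):
    b=np.array(box)/1.5; k=np.zeros(H.shape,bool); s=np.s_[int(b[1]):int(b[3]),int(b[0]):int(b[2])]; k[s]=m[s]; print(n,*rect(c,k,z))
go("red",(100,160,235,280),(S>120)&((H<12)|(H>168)),.018)
go("black",(275,140,390,245),V<40,.018)
go("blue",(428,170,550,275),(S>140)&(H>100)&(H<135),.018)
go("yellow",(145,300,195,340),(S>90)|(V>170)&(V>999),.007)
go("pink",(220,285,262,325),(S>70)&((H>150)|(H<8)),.007)
go("orange",(315,285,355,330),(S>150)&(H<20),.056)
go("turq",(400,285,440,330),(S>120)&(H>80)&(H<100),.056)
go("sbox",(470,305,540,350),(S>120)&(H>45)&(H<80),.012)
go("vial",(238,190,268,222),V<75,.05)
go("drop",(398,182,426,214),(S>60)&(H>120),.03)
E
python3 m.py
```

```text
cam [ 0.32979453 -0.08987868  1.07922771]
red [0.5787 0.2899 0.1325 0.1677] 81.9 2946.5
black [0.6321 0.0027 0.1341 0.1596] 95.1 2905.5
blue [ 0.5846 -0.2727  0.1318  0.1613] 97.5 2932.0
yellow [0.4038 0.2748 0.0299 0.042 ] 112.3 156.0
pink [0.4305 0.1526 0.0295 0.0403] 42.5 150.0
orange [ 0.4284 -0.0125  0.0419  0.0445] 1.7 240.0
turq [ 0.4287 -0.1533  0.0417  0.0438] 136.1 232.5
sbox [ 0.4032 -0.3011  0.029   0.0854] 103.0 326.5
vial [0.5915 0.1312 0.0269 0.0408] 46.6 127.5
drop [ 0.618  -0.1385  0.0233  0.032 ] 1.0 89.5
```

```bash
cat > go.py <<'E'
import sys
from h import *
# target x y z psi(deg, closing line): turn about tool z first, then total shift in the turned tool's axes
x,y,z,ps=map(float,sys.argv[1:5]); s=get_state(); M=R.from_quat(s["tcp_rot"]).as_matrix()
cur=np.degrees(np.arctan2(M[1,1],M[0,1])); d=(ps-cur+90)%180-90; a=np.radians(cur+d)
e=np.array([x,y,z])-s["eef_pos"]
sh=[-np.sin(a)*e[0]+np.cos(a)*e[1], np.cos(a)*e[0]+np.sin(a)*e[1], -e[2]]
q6=np.degrees(s["qpos"][5]); q1=np.degrees(s["qpos"][0]); q1n=np.degrees(np.arctan2(y,x))
print("psi",cur.round(1),"turn z",round(-np.radians(d),4),"rows>=",abs(d)/7.1,"q6 end",(q6-d+q1n-q1).round(0),"(+-163)")
print("shift",np.round(sh,4),"rows>=",np.linalg.norm(sh)/.0417, "tilt",np.round(np.degrees(np.arccos(-M[2,2])),2))
E
python3 go.py .4032 -.3011 .12 13
```

```text
psi -72.0 turn z -1.4839 rows>= 11.975023544661376 q6 end -50.0 (+-163)
shift [0.2879 0.2665 0.1102] rows>= 9.772031861525504 tilt 0.1
```

Emit:
move_arm --moves '[[0.75,[0,0,0],[0,0,-0.106]],[0.75,[0,0,0],[0,0,-0.106]],[0.75,[0,0,0],[0,0,-0.106]],[0.75,[0,0,0],[0,0,-0.106]],[0.75,[0,0,0],[0,0,-0.106]],[0.75,[0,0,0],[0,0,-0.106]],[0.75,[0,0,0],[0,0,-0.106]],[0.75,[0,0,0],[0,0,-0.106]],[0.75,[0,0,0],[0,0,-0.106]],[0.75,[0,0,0],[0,0,-0.106]]]' --grip_force 40

```text
time: 0.98
eef_pos: [0.2083, -0.6417, 0.2307]
tcp_rot: [0.772, 0.636, 0.0, -0.0]
contact_force: [0.2, 0.2, -1.0]
opening: 0.751
finger_force: 0.0
```

Emit:
move_arm --moves '[[0.75,[0,0,0],[0,0,-0.106]],[0.75,[0,0,0],[0,0,-0.106]],[0.75,[0,0,0],[0,0,-0.106]],[0.75,[0,0,0],[0,0,-0.106]],[0.75,[0.0206,0.019,0.0079],[0,0,0]],[0.75,[0.0206,0.019,0.0079],[0,0,0]],[0.75,[0.0206,0.019,0.0079],[0,0,0]],[0.75,[0.0206,0.019,0.0079],[0,0,0]],[0.75,[0.0206,0.019,0.0079],[0,0,0]],[0.75,[0.0206,0.019,0.0079],[0,0,0]]]'

```text
time: 1.82
eef_pos: [0.292, -0.4944, 0.1832]
tcp_rot: [0.623, 0.783, 0.0, -0.0]
contact_force: [0.6, -0.2, -0.1]
opening: 0.749
finger_force: 0.0
```

Emit:
move_arm --moves '[[0.75,[0.0206,0.019,0.0079],[0,0,0]],[0.75,[0.0206,0.019,0.0079],[0,0,0]],[0.75,[0.0206,0.019,0.0079],[0,0,0]],[0.75,[0.0206,0.019,0.0079],[0,0,0]],[0.75,[0.0206,0.019,0.0079],[0,0,0]],[0.75,[0.0206,0.019,0.0079],[0,0,0]],[0.75,[0.0206,0.019,0.0079],[0,0,0]],[0.75,[0.0206,0.019,0.0079],[0,0,0]],[0.75,[0,0,0],[0,0,0]],[0.75,[0,0,0],[0,0,0]]]'

```text
time: 2.65
eef_pos: [0.4027, -0.2997, 0.1199]
tcp_rot: [0.621, 0.784, 0.0, -0.001]
contact_force: [0.0, 0.1, -0.8]
opening: 0.747
finger_force: 0.0
```

```bash
cat > w.py <<'E'
import sys
from h import *
# wrist check: name, plane height -> world rect of the biggest blob of that colour
s=get_state(); im=read_camera("wrist"); c=cam("wrist",s); hsv=cv2.cvtColor(im,cv2.COLOR_RGB2HSV)
H,S,V=[hsv[...,i].astype(int) for i in range(3)]
m={"green":(S>110)&(H>40)&(H<80),"yellow":(S>110)&(H>20)&(H<36),"pink":(S>60)&((H>155)),"orange":(S>140)&(H>3)&(H<20),"turq":(S>110)&(H>80)&(H<100),
"red":(S>130)&((H<8)|(H>170)),"blue":(S>130)&(H>100)&(H<135),"black":V<45}[sys.argv[1]]
m=cv2.morphologyEx(m.astype(np.uint8),cv2.MORPH_CLOSE,np.ones((5,5)))
print(rect(c,m,float(sys.argv[2])))
cv2.imwrite(f"pics/{sys.argv[3]}.png",im[:,:,::-1])
E
python3 w.py green .02 w1; python3 go.py .4032 -.3011 .006 13
```

```text
(array([ 0.4044, -0.2969,  0.0295,  0.0855]), np.float32(103.0), 3497.5)
psi 13.1 turn z 0.0014 rows>= 0.011523010174156398 q6 end -50.0 (+-163)
shift [-0.0002  0.0005  0.1146] rows>= 2.7487042476635852 tilt 0.02
```

View pics/w1.png

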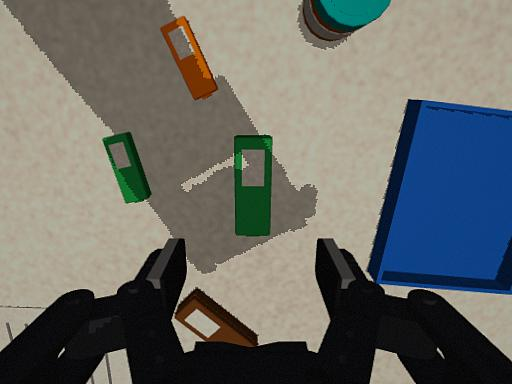

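The wrist view shows the green slide box at (253,185), centred between the fingers, and its top-view pose is confirmed. I'll descend, grip and lift.

Emit:
move_arm --moves '[[0.75,[0,0,0.023],[0,0,0]],[0.75,[0,0,0.023],[0,0,0]],[0.75,[0,0,0.023],[0,0,0]],[0.75,[0,0,0.023],[0,0,0]],[0.75,[0,0,0.016],[0,0,0]],[0.75,[0,0,0.006],[0,0,0]],[0.2,[0,0,0],[0,0,0]],[0.2,[0,0,0],[0,0,0]],[0.2,[0,0,0],[0,0,0]],[0.2,[0,0,0],[0,0,0]]]'

```text
time: 3.53
eef_pos: [0.4036, -0.3026, 0.0085]
tcp_rot: [0.623, 0.783, -0.0, 0.002]
contact_force: [0.7, -1.2, -0.8]
opening: 0.343
finger_force: 40.2
```

Emit:
move_arm --moves '[[0.2,[0,0,0],[0,0,0]],[0.2,[0,0,0],[0,0,0]],[0.2,[0,0,0],[0,0,0]],[0.2,[0,0,0],[0,0,0]],[0.2,[0,0,-0.01],[0,0,0]],[0.2,[0,0,-0.02],[0,0,0]],[0.2,[0,0,-0.02],[0,0,0]],[0.2,[0,0,-0.02],[0,0,0]],[0.2,[0,0,-0.01],[0,0,0]],[0.2,[0,0,0],[0,0,0]]]'

```text
time: 4.37
eef_pos: [0.4039, -0.3022, 0.0895]
tcp_rot: [0.622, 0.783, -0.0, 0.003]
contact_force: [0.0, -0.9, -0.5]
opening: 0.336
finger_force: 40.3
```

```bash
python3 w.py green .09 w2; python3 go.py .5846 -.2727 .088 7.5
```

```text
(array([ 0.4042, -0.3021,  0.0374,  0.0936]), np.float32(103.0), 10139.0)
psi 13.0 turn z 0.0963 rows>= 0.7771003405459219 q6 end -33.0 (+-163)
shift [ 0.0048  0.1837 -0.0002] rows>= 4.406462277919734 tilt 0.14
```

Emit:
move_arm --moves '[[0.2,[0,0,0],[0,0,0.048]],[0.2,[0,0,0],[0,0,0.048]],[0.2,[0.0006,0.012,0],[0,0,0]],[0.2,[0.0006,0.025,0],[0,0,0]],[0.2,[0.0006,0.03,0],[0,0,0]],[0.2,[0.0006,0.03,0],[0,0,0]],[0.2,[0.0006,0.03,0],[0,0,0]],[0.2,[0.0006,0.03,0],[0,0,0]],[0.2,[0.0006,0.018,0],[0,0,0]],[0.2,[0.0006,0.0087,0],[0,0,0]]]'

```text
time: 5.25
eef_pos: [0.5864, -0.2709, 0.0851]
tcp_rot: [0.658, 0.753, 0.0, -0.001]
contact_force: [-1.1, 0.0, -1.7]
opening: 0.335
finger_force: 40.3
```

Emit:
move_arm --moves '[[0.2,[0,0,0],[0,0,0]],[0.2,[0,0,0.01],[0,0,0]],[0.2,[0,0,0.015],[0,0,0]],[0.2,[0,0,0.015],[0,0,0]],[0.2,[0,0,0.015],[0,0,0]],[0.2,[0,0,0.01],[0,0,0]],[0.2,[0,0,0.006],[0,0,0]],[0.2,[0,0,0.002],[0,0,0]],[0.2,[0,0,0],[0,0,0]],[0.2,[0,0,0],[0,0,0]]]'

```text
time: 6.08
eef_pos: [0.5843, -0.2726, 0.0138]
tcp_rot: [0.659, 0.752, 0.0, 0.0]
contact_force: [-0.3, -0.1, -0.4]
opening: 0.338
finger_force: 40.3
```

```bash
python3 go.py .5846 -.2727 .0135 7.5; python3 w.py green .03 w3
```

```text
psi 7.5 turn z -0.0 rows>= 1.7686332630802727e-05 q6 end -33.0 (+-163)
shift [-0.0001  0.0002  0.0003] rows>= 0.00868193962430207 tilt 0.04
(array([ 0.5841, -0.2639,  0.0286,  0.0831]), np.float32(97.4), 10076.5)
```

View pics/w3.png

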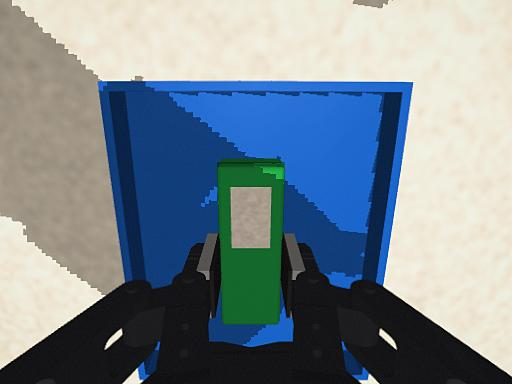

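The slide box sits in the blue tray, square and centred, at about (251,240) in the wrist view. I'll press 1.5 mm lower, release and rise.

Emit:
move_arm --moves '[[0.2,[0,0,0.0015],[0,0,0]],[0.2,[0,0,0],[0,0,0]],[0.6,[0,0,0],[0,0,0]],[0.6,[0,0,0],[0,0,0]],[0.6,[0,0,0],[0,0,0]],[0.6,[0,0,0],[0,0,0]],[0.6,[0,0,-0.02],[0,0,0]],[0.6,[0,0,-0.04],[0,0,0]],[0.6,[0,0,-0.04],[0,0,0]],[0.6,[0,0,-0.04],[0,0,0]]]'

```text
time: 6.97
eef_pos: [0.5836, -0.272, 0.1532]
tcp_rot: [0.659, 0.752, -0.0, -0.001]
contact_force: [1.3, -0.9, 0.3]
opening: 0.601
finger_force: 0.0
```

```bash
python3 go.py .4287 -.1533 .14 -8; python3 w.py green .024 w4
```

```text
psi 7.5 turn z 0.2706 rows>= 2.1839530722934484 q6 end -12.0 (+-163)
shift [ 0.096  -0.1699  0.0132] rows>= 4.691048810385614 tilt 0.09
(array([ 0.5845, -0.268 ,  0.0296,  0.0853]), np.float32(97.4), 2862.5)
```

Emit:
move_arm --moves '[[1,[0,0,0],[0,0,0.09]],[1,[0,0,0],[0,0,0.09]],[1,[0,0,0],[0,0,0.09]],[1,[0.016,-0.0283,0.0022],[0,0,0]],[1,[0.016,-0.0283,0.0022],[0,0,0]],[1,[0.016,-0.0283,0.0022],[0,0,0]],[1,[0.016,-0.0283,0.0022],[0,0,0]],[1,[0.016,-0.0283,0.0022],[0,0,0]],[1,[0.016,-0.0283,0.0022],[0,0,0]],[1,[0,0,0],[0,0,0]]]'

```text
time: 7.85
eef_pos: [0.4238, -0.1494, 0.1358]
tcp_rot: [0.754, 0.657, -0.001, -0.004]
contact_force: [0.6, 0.2, -1.6]
opening: 0.999
finger_force: 0.0
```

```bash
python3 w.py turq .06 w5;python3 go.py .4287 -.1533 .03 -8; python3 m.py | grep -E "turq|orange|vial|drop"
```

```text
(array([ 0.4309, -0.1504,  0.0449,  0.0477]), np.float32(109.3), 2819.0)
psi -7.9 turn z 0.0015 rows>= 0.012326214054196403 q6 end -12.0 (+-163)
shift [-0.0014  0.0023  0.1075] rows>= 2.5786276575675573 tilt 0.16
orange [ 0.4284 -0.0125  0.0419  0.0445] 1.7 240.0
turq [ 0.4026 -0.174   0.      0.    ] 0.0 0.0Traceback (most recent call last):
  File "m.py", line 13, in <module>
    go("sbox",(470,305,540,350),(S>120)&(H>45)&(H<80),.012)
    ~~^^^^^^^^^^^^^^^^^^^^^^^^^^^^^^^^^^^^^^^^^^^^^^^^^^^^^
  File "m.py", line 5, in go
    b=np.array(box)/1.5; k=np.zeros(H.shape,bool); s=np.s_[int(b[1]):int(b[3]),int(b[0]):int(b[2])]; k[s]=m[s]; print(n,*rect(c,k,z))
                                                                                                                         ~~~~^^^^^^^
  File "h.py", line 19, in rect
    k=max(cs,key=cv2.contourArea); w=plane(c,k,z).astype(np.float32)
ValueError: max() iterable argument is empty
```

View pics/w5.png

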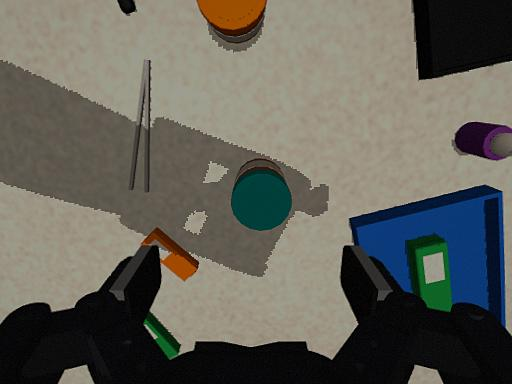

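The turquoise jar is at (262,195), between the open fingers and clear of its neighbours. I'll grip it by the body.

Emit:
move_arm --moves '[[1,[0,0.0034,0.01],[0,0,0]],[1,[0,0,0.02],[0,0,0]],[1,[0,0,0.025],[0,0,0]],[1,[0,0,0.025],[0,0,0]],[1,[0,0,0.025],[0,0,0]],[1,[0,0,0.0135],[0,0,0]],[1,[0,0,0.005],[0,0,0]],[0.4,[0,0,0],[0,0,0]],[0.4,[0,0,0],[0,0,0]],[0.4,[0,0,0],[0,0,0]]]'

```text
time: 8.78
eef_pos: [0.4341, -0.1552, 0.0166]
tcp_rot: [0.755, 0.656, 0.0, 0.001]
contact_force: [-0.1, -1.0, 1.0]
opening: 0.605
finger_force: 0.5
```

Emit:
move_arm --moves '[[0.4,[0,0,0],[0,0,0]],[0.4,[0,0,0],[0,0,0]],[0.4,[0,0,0],[0,0,0]],[0.4,[0,0,0],[0,0,0]],[0.4,[0,0,-0.01],[0,0,0]],[0.4,[0,0,-0.02],[0,0,0]],[0.4,[0,0,-0.03],[0,0,0]],[0.4,[0,0,-0.03],[0,0,0]],[0.4,[0,0,-0.02],[0,0,0]],[0.4,[0,0,-0.01],[0,0,0]]]'

```text
time: 9.62
eef_pos: [0.4337, -0.1547, 0.1389]
tcp_rot: [0.754, 0.656, 0.001, 0.002]
contact_force: [-0.2, -1.4, -0.7]
opening: 0.524
finger_force: 41.0
```

```bash
python3 -c "
from h import *
for n,c,a in (('red',(.5787,.2899),81.9),('black',(.6321,.0027),95.1)):
    u=np.array([np.cos(np.radians(a)),np.sin(np.radians(a))]); print(n,c+.035*u,c-.035*u)"
python3 go.py .5836 .3245 .13 -8; python3 w.py turq .17 w6
```

```text
red [0.58363154 0.32455083] [0.57376846 0.25524917]
black [0.6289887  0.03756144] [ 0.6352113  -0.03216144]
psi -8.0 turn z 0.0007 rows>= 0.005998069043655473 q6 end 37.0 (+-163)
shift [0.4954 0.0818 0.0089] rows>= 12.043771960616837 tilt 0.27
(array([ 0.4343, -0.1586,  0.0511,  0.0599]), np.float32(74.2), 10944.0)
```

View pics/w6.png

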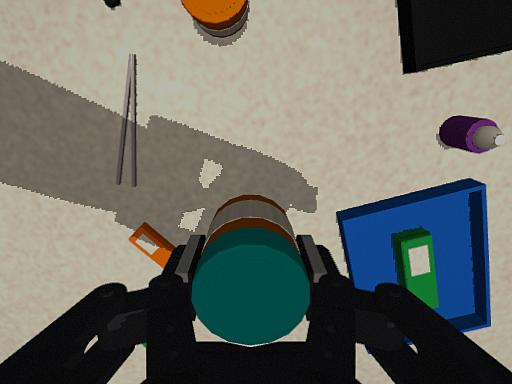

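The turquoise jar is held upright (lid at (250,287)). I'll carry it to the far half of the red tray.

Emit:
move_arm --moves '[[0.4,[0.012,0.002,0],[0,0,0]],[0.4,[0.024,0.004,0],[0,0,0]],[0.4,[0.0355,0.0059,0],[0,0,0]],[0.4,[0.0355,0.0059,0],[0,0,0]],[0.4,[0.0355,0.0059,0],[0,0,0]],[0.4,[0.0355,0.0059,0],[0,0,0]],[0.4,[0.0355,0.0059,0],[0,0,0]],[0.4,[0.0355,0.0059,0],[0,0,0]],[0.4,[0.0355,0.0059,0],[0,0,0]],[0.4,[0.0355,0.0059,0],[0,0,0]]]'

```text
time: 10.5
eef_pos: [0.5284, 0.157, 0.1334]
tcp_rot: [0.754, 0.656, -0.002, -0.001]
contact_force: [0.8, 0.2, -0.0]
opening: 0.527
finger_force: 41.0
```

Emit:
move_arm --moves '[[0.4,[0.0355,0.0059,0],[0,0,0]],[0.4,[0.0355,0.0059,0],[0,0,0]],[0.4,[0.0355,0.0059,0],[0,0,0]],[0.4,[0.0355,0.0059,0],[0,0,0]],[0.4,[0.022,0.0036,0],[0,0,0]],[0.4,[0.0114,0.0019,0],[0,0,0]],[0.4,[0,0,0],[0,0,0]],[0.4,[0,0,0],[0,0,0]],[0.4,[0,0,0],[0,0,0]],[0.4,[0,0,0],[0,0,0]]]'

```text
time: 11.33
eef_pos: [0.5824, 0.3233, 0.1351]
tcp_rot: [0.755, 0.656, -0.001, -0.0]
contact_force: [-0.5, -0.6, -0.3]
opening: 0.523
finger_force: 41.0
```

```bash
python3 go.py .5836 .3245 .024 -8; python3 w.py turq .18 w7
```

```text
psi -8.1 turn z -0.001 rows>= 0.007736655368744659 q6 end 37.0 (+-163)
shift [0.0013 0.001  0.1111] rows>= 2.6652685067528807 tilt 0.08
(array([0.5843, 0.3297, 0.0471, 0.0494]), np.float32(118.3), 10966.5)
```

View pics/w7.png

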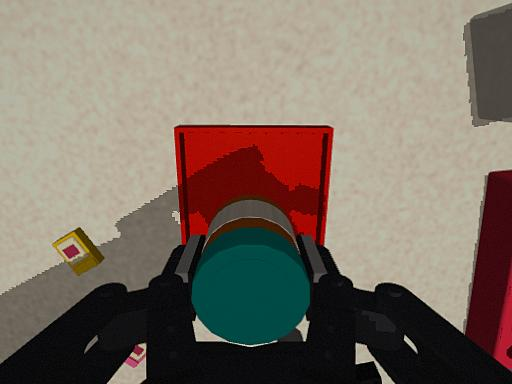

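The jar is over the red tray with its walls clear on both sides (tray edges at columns 178 and 330). I'll lower it.

Emit:
move_arm --moves '[[0.4,[0.001,0.001,0.01],[0,0,0]],[0.4,[0,0,0.018],[0,0,0]],[0.4,[0,0,0.02],[0,0,0]],[0.4,[0,0,0.02],[0,0,0]],[0.4,[0,0,0.02],[0,0,0]],[0.4,[0,0,0.014],[0,0,0]],[0.4,[0,0,0.008],[0,0,0]],[0.4,[0,0,0.004],[0,0,0]],[0.4,[0,0,0],[0,0,0]],[0.4,[0,0,0],[0,0,0]]]'

```text
time: 12.22
eef_pos: [0.5847, 0.326, 0.0223]
tcp_rot: [0.755, 0.656, 0.001, 0.0]
contact_force: [0.0, -1.0, -1.5]
opening: 0.524
finger_force: 41.0
```

Emit:
move_arm --moves '[[0.4,[0,0,0.001],[0,0,0]],[0.4,[0,0,0],[0,0,0]],[0.4,[0,0,0],[0,0,0]],[0.4,[0,0,0],[0,0,0]],[0.4,[0,0,0],[0,0,0]],[0.4,[0,0,0],[0,0,0]],[0.4,[0,0,0],[0,0,0]],[0.4,[0,0,0],[0,0,0]],[0.4,[0,0,0],[0,0,0]],[0.4,[0,0,0],[0,0,0]]]'

```text
time: 13.05
eef_pos: [0.5844, 0.326, 0.021]
tcp_rot: [0.754, 0.656, 0.001, 0.0]
contact_force: [1.4, -0.9, 1.6]
opening: 0.529
finger_force: 41.0
```

Emit:
move_arm --moves '[[0.4,[0,0,0.001],[0,0,0]],[0.4,[0,0,0],[0,0,0]],[0.4,[0,0,0.001],[0,0,0]],[0.4,[0,0,0],[0,0,0]],[0.4,[0,0,0],[0,0,0]],[0.4,[0,0,0],[0,0,0]],[0.4,[0,0,0],[0,0,0]],[0.4,[0,0,0],[0,0,0]],[0.4,[0,0,0],[0,0,0]],[0.4,[0,0,0],[0,0,0]]]'

```text
time: 13.88
eef_pos: [0.5845, 0.3261, 0.021]
tcp_rot: [0.754, 0.656, 0.0, 0.0]
contact_force: [-3.1, -2.5, 10.6]
opening: 0.523
finger_force: 41.3
```

Contact shows as about 10 N upward, so the jar is on the floor. Release and rise.

Emit:
move_arm --moves '[[0.7,[0,0,0],[0,0,0]],[0.7,[0,0,0],[0,0,0]],[0.7,[0,0,0],[0,0,0]],[0.7,[0,0,-0.01],[0,0,0]],[0.7,[0,0,-0.02],[0,0,0]],[0.7,[0,0,-0.03],[0,0,0]],[0.7,[0,0,-0.03],[0,0,0]],[0.7,[0,0,-0.03],[0,0,0]],[0.7,[0,0,-0.01],[0,0,0]],[0.7,[0,0,0],[0,0,0]]]'

```text
time: 14.72
eef_pos: [0.5861, 0.3267, 0.1532]
tcp_rot: [0.754, 0.656, 0.004, 0.001]
contact_force: [0.9, -0.3, 0.7]
opening: 0.701
finger_force: 0.0
```

```bash
python3 go.py .4295 -.0120 .14 -8; python3 w.py turq .064 w8
```

```text
psi -8.0 turn z 0.0007 rows>= 0.005817809039473892 q6 end 6.0 (+-163)
shift [-0.3572 -0.1079  0.0132] rows>= 8.954043383383505 tilt 0.45
(array([0.5855, 0.3301, 0.0462, 0.0462]), np.float32(36.7), 2549.0)
```

Turquoise is standing in place. On to the orange jar: 12 rows of (-0.0298, -0.009, 0.0011).

Emit:
move_arm --moves '[[1,[-0.0298,-0.009,0.0011],[0,0,0]],[1,[-0.0298,-0.009,0.0011],[0,0,0]],[1,[-0.0298,-0.009,0.0011],[0,0,0]],[1,[-0.0298,-0.009,0.0011],[0,0,0]],[1,[-0.0298,-0.009,0.0011],[0,0,0]],[1,[-0.0298,-0.009,0.0011],[0,0,0]],[1,[-0.0298,-0.009,0.0011],[0,0,0]],[1,[-0.0298,-0.009,0.0011],[0,0,0]],[1,[-0.0298,-0.009,0.0011],[0,0,0]],[1,[-0.0298,-0.009,0.0011],[0,0,0]]]'

```text
time: 15.6
eef_pos: [0.4507, 0.0423, 0.1345]
tcp_rot: [0.754, 0.656, -0.002, -0.002]
contact_force: [0.5, -0.5, 0.2]
opening: 0.997
finger_force: 0.0
```

Emit:
move_arm --moves '[[1,[-0.0298,-0.009,0.0011],[0,0,0]],[1,[-0.0298,-0.009,0.0011],[0,0,0]],[1,[0,0,0],[0,0,0]],[1,[0,0,0],[0,0,0]],[1,[0,0,0],[0,0,0]],[1,[0,0,0],[0,0,0]],[1,[0,0,0],[0,0,0]],[1,[0,0,0],[0,0,0]],[1,[0,0,0],[0,0,0]],[1,[0,0,0],[0,0,0]]]'

```text
time: 16.43
eef_pos: [0.4276, -0.0129, 0.1353]
tcp_rot: [0.754, 0.657, 0.0, -0.0]
contact_force: [0.4, -0.1, -0.5]
opening: 0.998
finger_force: 0.0
```

```bash
python3 go.py .4295 -.0120 .014 -8; python3 w.py orange .06 w9
```

```text
psi -7.9 turn z 0.0017 rows>= 0.013605409439249993 q6 end 6.0 (+-163)
shift [0.0012 0.0018 0.1213] rows>= 2.9098403862741082 tilt 0.01
(array([ 0.433 , -0.0067,  0.0456,  0.054 ]), np.float32(57.8), 3223.5)
```

Emit:
move_arm --moves '[[1,[0.001,0.002,0.01],[0,0,0]],[1,[0,0,0.02],[0,0,0]],[1,[0,0,0.025],[0,0,0]],[1,[0,0,0.025],[0,0,0]],[1,[0,0,0.025],[0,0,0]],[1,[0,0,0.012],[0,0,0]],[1,[0,0,0.004],[0,0,0]],[0.4,[0,0,0],[0,0,0]],[0.4,[0,0,0],[0,0,0]],[0.4,[0,0,0],[0,0,0]]]'

```text
time: 17.32
eef_pos: [0.4306, -0.0129, 0.0154]
tcp_rot: [0.754, 0.656, 0.001, 0.001]
contact_force: [0.1, -0.5, -0.1]
opening: 0.601
finger_force: 0.0
```

Emit:
move_arm --moves '[[0.4,[0,0,0],[0,0,0]],[0.4,[0,0,0],[0,0,0]],[0.4,[0,0,0],[0,0,0]],[0.4,[0,0,0],[0,0,0]],[0.4,[0,0,0],[0,0,0]],[0.4,[0,0,0],[0,0,0]],[0.4,[0,0,0],[0,0,0]],[0.4,[0,0,0],[0,0,0]],[0.4,[0,0,0],[0,0,0]],[0.4,[0,0,0],[0,0,0]]]'

```text
time: 18.15
eef_pos: [0.4306, -0.0129, 0.0156]
tcp_rot: [0.754, 0.656, 0.001, 0.001]
contact_force: [-1.8, 0.6, 5.4]
opening: 0.525
finger_force: 40.5
```

Emit:
move_arm --moves '[[0.4,[0,0,-0.01],[0,0,0]],[0.4,[0,0,-0.02],[0,0,0]],[0.4,[0,0,-0.03],[0,0,0]],[0.4,[0,0,-0.03],[0,0,0]],[0.4,[0,0,-0.02],[0,0,0]],[0.4,[0,0,-0.01],[0,0,0]],[0.4,[0,0,0],[0,0,0]],[0.4,[0,0,0],[0,0,0]],[0.4,[0,0,0],[0,0,0]],[0.4,[0,0,0],[0,0,0]]]'

```text
time: 18.98
eef_pos: [0.4282, -0.0123, 0.1324]
tcp_rot: [0.755, 0.656, -0.001, -0.002]
contact_force: [0.8, -0.9, -0.7]
opening: 0.525
finger_force: 40.9
```

```bash
python3 go.py .5738 .2552 .135 -8; python3 w.py orange .17 w10
```

```text
psi -8.0 turn z 0.0006 rows>= 0.004575872537726886 q6 end 32.0 (+-163)
shift [ 0.2852  0.107  -0.0026] rows>= 7.304415314262688 tilt 0.23
(array([ 0.4301, -0.0098,  0.0496,  0.0582]), np.float32(70.1), 11895.0)
```

View pics/w10.png

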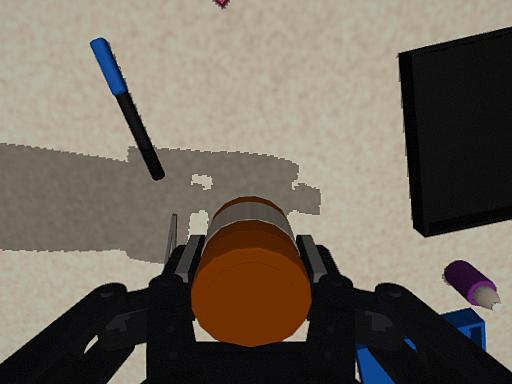

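The orange jar is held upright (lid at (252,290)). I'll carry it to the near half of the red tray and lower it to just above contact.

Emit:
move_arm --moves '[[0.4,[0.012,0.0045,0],[0,0,0]],[0.4,[0.024,0.009,0],[0,0,0]],[0.4,[0.036,0.0135,0],[0,0,0]],[0.4,[0.036,0.0135,0],[0,0,0]],[0.4,[0.036,0.0135,0],[0,0,0]],[0.4,[0.036,0.0135,0],[0,0,0]],[0.4,[0.036,0.0135,0],[0,0,0]],[0.4,[0.036,0.0135,0],[0,0,0]],[0.4,[0.022,0.008,0],[0,0,0]],[0.4,[0.0112,0.0045,0],[0,0,0]]]'

```text
time: 19.87
eef_pos: [0.5753, 0.2576, 0.1326]
tcp_rot: [0.754, 0.657, -0.001, -0.001]
contact_force: [0.5, -0.7, -1.4]
opening: 0.526
finger_force: 40.9
```

Emit:
move_arm --moves '[[0.4,[0,0,0],[0,0,0]],[0.4,[0,0,0],[0,0,0]],[0.4,[0,0,0.01],[0,0,0]],[0.4,[0,0,0.02],[0,0,0]],[0.4,[0,0,0.02],[0,0,0]],[0.4,[0,0,0.02],[0,0,0]],[0.4,[0,0,0.015],[0,0,0]],[0.4,[0,0,0.008],[0,0,0]],[0.4,[0,0,0],[0,0,0]],[0.4,[0,0,0],[0,0,0]]]'

```text
time: 20.7
eef_pos: [0.5747, 0.254, 0.041]
tcp_rot: [0.755, 0.656, -0.0, -0.0]
contact_force: [-0.7, 0.4, -0.1]
opening: 0.523
finger_force: 40.9
```

```bash
python3 go.py .5738 .2552 .0205 -8
```

```text
psi -8.0 turn z -0.0005 rows>= 0.003728379118779807 q6 end 32.0 (+-163)
shift [ 0.001  -0.001   0.0205] rows>= 0.493862973121727 tilt 0.06
```

Emit:
move_arm --moves '[[0.4,[0,0,0.006],[0,0,0]],[0.4,[0,0,0.006],[0,0,0]],[0.4,[0,0,0.004],[0,0,0]],[0.4,[0,0,0.002],[0,0,0]],[0.4,[0,0,0.001],[0,0,0]],[0.4,[0,0,0.001],[0,0,0]],[0.4,[0,0,0.001],[0,0,0]],[0.4,[0,0,0],[0,0,0]],[0.4,[0,0,0],[0,0,0]],[0.4,[0,0,0],[0,0,0]]]'

```text
time: 21.53
eef_pos: [0.5752, 0.255, 0.0205]
tcp_rot: [0.754, 0.656, 0.0, 0.0]
contact_force: [-0.7, -0.3, -0.8]
opening: 0.524
finger_force: 40.9
```

Emit:
move_arm --moves '[[0.4,[0,0,0.001],[0,0,0]],[0.4,[0,0,0],[0,0,0]],[0.4,[0,0,0.001],[0,0,0]],[0.4,[0,0,0],[0,0,0]],[0.4,[0,0,0],[0,0,0]],[0.4,[0,0,0],[0,0,0]],[0.4,[0,0,0],[0,0,0]],[0.4,[0,0,0],[0,0,0]],[0.4,[0,0,0],[0,0,0]],[0.4,[0,0,0],[0,0,0]]]'

```text
time: 22.37
eef_pos: [0.5754, 0.2551, 0.0196]
tcp_rot: [0.754, 0.656, 0.0, 0.0]
contact_force: [-2.7, -0.2, 5.3]
opening: 0.522
finger_force: 41.3
```

Contact. Release, rise, then plan the yellow block.

Emit:
move_arm --moves '[[0.7,[0,0,0],[0,0,0]],[0.7,[0,0,0],[0,0,0]],[0.7,[0,0,0],[0,0,0]],[0.7,[0,0,-0.01],[0,0,0]],[0.7,[0,0,-0.02],[0,0,0]],[0.7,[0,0,-0.03],[0,0,0]],[0.7,[0,0,-0.03],[0,0,0]],[0.7,[0,0,-0.03],[0,0,0]],[0.7,[0,0,-0.01],[0,0,0]],[0.7,[0,0,0],[0,0,0]]]'

```text
time: 23.2
eef_pos: [0.5775, 0.2556, 0.1532]
tcp_rot: [0.754, 0.656, 0.004, 0.002]
contact_force: [0.7, 0.5, -0.6]
opening: 0.698
finger_force: 0.0
```

```bash
python3 go.py .4038 .2748 .12 22.3; python3 w.py orange .064 w11
```

```text
psi -8.0 turn z -0.5282 rows>= 4.262088711508205 q6 end 12.0 (+-163)
shift [ 0.0836 -0.1534  0.0332] rows>= 4.265161113251548 tilt 0.49
(array([0.5768, 0.2622, 0.0449, 0.0556]), np.float32(80.2), 2921.5)
```

View pics/w11.png

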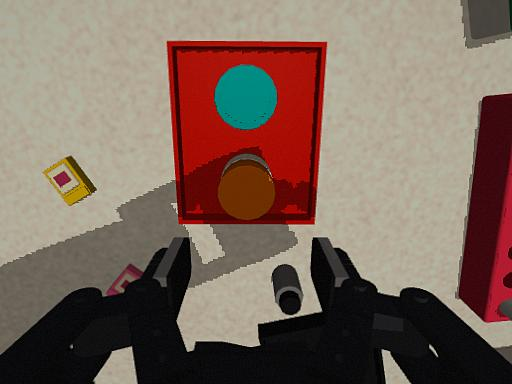

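Both jars stand in the red tray (lids at (246,97) and (246,192)) and the vial at (287,285) is untouched. The yellow block is next.

Emit:
move_arm --moves '[[0.65,[0,0,0],[0,0,-0.1056]],[0.65,[0,0,0],[0,0,-0.1056]],[0.65,[0,0,0],[0,0,-0.1056]],[0.65,[0,0,0],[0,0,-0.1056]],[0.65,[0,0,0],[0,0,-0.1056]],[0.65,[0.0167,-0.0307,0.0066],[0,0,0]],[0.65,[0.0167,-0.0307,0.0066],[0,0,0]],[0.65,[0.0167,-0.0307,0.0066],[0,0,0]],[0.65,[0.0167,-0.0307,0.0066],[0,0,0]],[0.65,[0.0167,-0.0307,0.0066],[0,0,0]]]'

```text
time: 24.08
eef_pos: [0.3979, 0.2731, 0.112]
tcp_rot: [0.557, 0.83, -0.002, -0.002]
contact_force: [-0.3, 0.0, 0.1]
opening: 0.648
finger_force: 0.0
```

Emit:
move_arm --moves '[[0.65,[0,0,0],[0,0,0]],[0.65,[0,0,0],[0,0,0]],[0.65,[0,0,0],[0,0,0]],[0.65,[0,0,0],[0,0,0]],[0.65,[0,0,0],[0,0,0]],[0.65,[0,0,0],[0,0,0]],[0.65,[0,0,0],[0,0,0]],[0.65,[0,0,0],[0,0,0]],[0.65,[0,0,0],[0,0,0]],[0.65,[0,0,0],[0,0,0]]]'

```text
time: 24.92
eef_pos: [0.4015, 0.274, 0.1154]
tcp_rot: [0.557, 0.83, 0.0, 0.0]
contact_force: [0.3, -0.5, -0.7]
opening: 0.65
finger_force: 0.0
```

```bash
python3 go.py .4038 .2748 .004 22.3; python3 w.py yellow .009 w12
```

```text
psi 22.3 turn z -0.0004 rows>= 0.003004339576698001 q6 end 12.0 (+-163)
shift [-1.000e-04  2.500e-03  1.114e-01] rows>= 2.6713564899212647 tilt 0.01
(array([0.4053, 0.276 , 0.0283, 0.043 ]), np.float32(112.3), 1584.5)
```

View pics/w12.png

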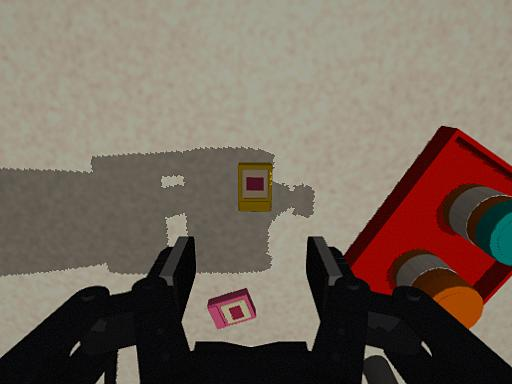

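The yellow block at (255,187) is aligned with the fingers. Descend and grip.

Emit:
move_arm --moves '[[0.65,[0,0.0035,0.01],[0,0,0]],[0.65,[0,0,0.02],[0,0,0]],[0.65,[0,0,0.025],[0,0,0]],[0.65,[0,0,0.025],[0,0,0]],[0.65,[0,0,0.02],[0,0,0]],[0.65,[0,0,0.009],[0,0,0]],[0.65,[0,0,0.003],[0,0,0]],[0.65,[0,0,0],[0,0,0]],[0.2,[0,0,0],[0,0,0]],[0.2,[0,0,0],[0,0,0]]]'

```text
time: 25.8
eef_pos: [0.4058, 0.2759, 0.0047]
tcp_rot: [0.557, 0.83, 0.001, 0.001]
contact_force: [0.9, -0.9, -0.4]
opening: 0.379
finger_force: 0.0
```

Emit:
move_arm --moves '[[0.2,[0,0,0],[0,0,0]],[0.2,[0,0,0],[0,0,0]],[0.2,[0,0,0],[0,0,0]],[0.2,[0,0,0],[0,0,0]],[0.2,[0,0,0],[0,0,0]],[0.2,[0,0,0],[0,0,0]],[0.2,[0,0,0],[0,0,0]],[0.2,[0,0,0],[0,0,0]],[0.2,[0,0,0],[0,0,0]],[0.2,[0,0,0],[0,0,0]]]'

```text
time: 26.63
eef_pos: [0.406, 0.276, 0.005]
tcp_rot: [0.557, 0.83, 0.001, 0.001]
contact_force: [0.0, -0.1, 6.2]
opening: 0.31
finger_force: 40.2
```

Emit:
move_arm --moves '[[0.2,[0,0,-0.01],[0,0,0]],[0.2,[0,0,-0.02],[0,0,0]],[0.2,[0,0,-0.03],[0,0,0]],[0.2,[0,0,-0.03],[0,0,0]],[0.2,[0,0,-0.02],[0,0,0]],[0.2,[0,0,-0.01],[0,0,0]],[0.2,[0,0,0],[0,0,0]],[0.2,[0,0,0],[0,0,0]],[0.2,[0,0,0],[0,0,0]],[0.2,[0,0,0],[0,0,0]]]'

```text
time: 27.47
eef_pos: [0.4032, 0.2748, 0.1213]
tcp_rot: [0.557, 0.83, -0.002, -0.001]
contact_force: [-0.5, -0.3, -0.4]
opening: 0.315
finger_force: 39.5
```

```bash
python3 go.py .629 .0376 .122 5.1; python3 w.py yellow .13 w13
```

```text
psi 22.3 turn z 0.2999 rows>= 2.420091746756345 q6 end -2.0 (+-163)
shift [-0.2563  0.2038 -0.0007] rows>= 7.852305927667871 tilt 0.23
(array([0.4035, 0.278 , 0.033 , 0.044 ]), np.float32(112.4), 4545.5)
```

View pics/w13.png

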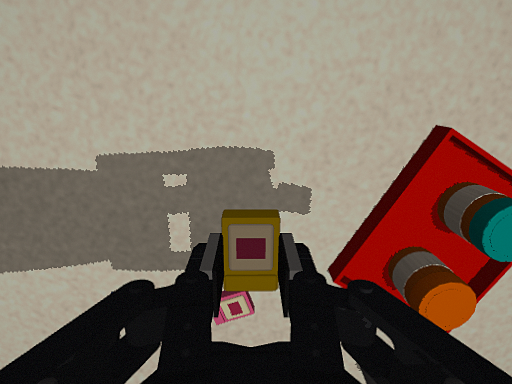

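The yellow block is held flat at (250,248). Carry it to the black tray.

Emit:
move_arm --moves '[[0.2,[0,0,0],[0,0,0.1]],[0.2,[0,0,0],[0,0,0.1]],[0.2,[0,0,0],[0,0,0.1]],[0.2,[-0.015,0.012,0],[0,0,0]],[0.2,[-0.03,0.0239,0],[0,0,0]],[0.2,[-0.03,0.0239,0],[0,0,0]],[0.2,[-0.03,0.0239,0],[0,0,0]],[0.2,[-0.03,0.0239,0],[0,0,0]],[0.2,[-0.03,0.0239,0],[0,0,0]],[0.2,[-0.03,0.0239,0],[0,0,0]]]'

```text
time: 28.35
eef_pos: [0.577, 0.0933, 0.1218]
tcp_rot: [0.675, 0.738, -0.001, -0.001]
contact_force: [-0.0, 1.0, -0.5]
opening: 0.314
finger_force: 39.5
```

Emit:
move_arm --moves '[[0.2,[-0.03,0.0239,0],[0,0,0]],[0.2,[-0.02,0.016,0],[0,0,0]],[0.2,[-0.0113,0.0085,0],[0,0,0]],[0.2,[0,0,0],[0,0,0]],[0.2,[0,0,0.01],[0,0,0]],[0.2,[0,0,0.02],[0,0,0]],[0.2,[0,0,0.02],[0,0,0]],[0.2,[0,0,0.02],[0,0,0]],[0.2,[0,0,0.01],[0,0,0]],[0.2,[0,0,0],[0,0,0]]]'

```text
time: 29.18
eef_pos: [0.6264, 0.0399, 0.0391]
tcp_rot: [0.674, 0.738, -0.002, -0.003]
contact_force: [-0.6, 0.3, -0.8]
opening: 0.314
finger_force: 39.5
```

```bash
python3 go.py .629 .0376 .01 5.1; python3 w.py yellow .05 w14; python3 w.py pink .05 w15
```

```text
psi 5.2 turn z 0.0017 rows>= 0.013588378270704929 q6 end -2.0 (+-163)
shift [-0.0025  0.0024  0.0291] rows>= 0.703409609826026 tilt 0.47
(array([0.627 , 0.0439, 0.0275, 0.0438]), np.float32(95.4), 4497.0)
(array([0.6285, 0.0445, 0.0108, 0.0141]), np.float32(5.3), 563.5)
```

View pics/w14.png

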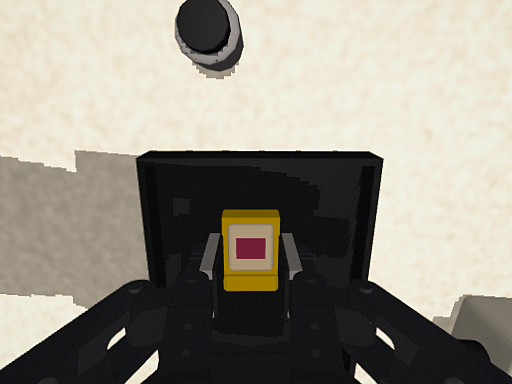

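The yellow block is held flat inside the black tray at (250,250), and the vial at (205,30) is clear. Lower it.

Emit:
move_arm --moves '[[0.2,[0,0,0.008],[0,0,0]],[0.2,[0,0,0.008],[0,0,0]],[0.2,[0,0,0.006],[0,0,0]],[0.2,[0,0,0.004],[0,0,0]],[0.2,[0,0,0.002],[0,0,0]],[0.2,[0,0,0.001],[0,0,0]],[0.2,[0,0,0.001],[0,0,0]],[0.2,[0,0,0],[0,0,0]],[0.2,[0,0,0],[0,0,0]],[0.2,[0,0,0],[0,0,0]]]'

```text
time: 30.12
eef_pos: [0.6306, 0.0381, 0.0137]
tcp_rot: [0.675, 0.738, 0.0, 0.0]
contact_force: [1.1, 1.1, -0.1]
opening: 0.312
finger_force: 39.5
```

Emit:
move_arm --moves '[[0.2,[0,0,0.001],[0,0,0]],[0.2,[0,0,0.001],[0,0,0]],[0.2,[0,0,0.001],[0,0,0]],[0.2,[0,0,0.001],[0,0,0]],[0.2,[0,0,0],[0,0,0]],[0.2,[0,0,0],[0,0,0]],[0.2,[0,0,0],[0,0,0]],[0.2,[0,0,0],[0,0,0]],[0.2,[0,0,0],[0,0,0]],[0.2,[0,0,0],[0,0,0]]]'

```text
time: 30.95
eef_pos: [0.6304, 0.0381, 0.0094]
tcp_rot: [0.675, 0.738, 0.0, 0.0]
contact_force: [-0.3, 0.0, -0.4]
opening: 0.313
finger_force: 39.5
```

Emit:
move_arm --moves '[[0.2,[0,0,0.001],[0,0,0]],[0.2,[0,0,0],[0,0,0]],[0.2,[0,0,0],[0,0,0]],[0.2,[0,0,0],[0,0,0]],[0.55,[0,0,0],[0,0,0]],[0.55,[0,0,0],[0,0,0]],[0.55,[0,0,0],[0,0,0]],[0.55,[0,0,0],[0,0,0]],[0.55,[0,0,-0.02],[0,0,0]],[0.55,[0,0,-0.02],[0,0,0]]]'

```text
time: 31.78
eef_pos: [0.6286, 0.0383, 0.0465]
tcp_rot: [0.675, 0.738, -0.001, -0.002]
contact_force: [0.3, -0.1, 0.3]
opening: 0.548
finger_force: 0.0
```

Emit:
move_arm --moves '[[0.55,[0,0,-0.02],[0,0,0]],[0.55,[0,0,-0.02],[0,0,0]],[0.55,[0,0,-0.02],[0,0,0]],[0.55,[0,0,-0.02],[0,0,0]],[0.55,[0,0,-0.01],[0,0,0]],[0.55,[0,0,0],[0,0,0]],[0.55,[0,0,0],[0,0,0]],[0.55,[0,0,0],[0,0,0]],[0.55,[0,0,0],[0,0,0]],[0.55,[0,0,0],[0,0,0]]]'

```text
time: 32.62
eef_pos: [0.6294, 0.0382, 0.1365]
tcp_rot: [0.675, 0.738, -0.001, -0.001]
contact_force: [-0.0, -0.0, 0.6]
opening: 0.547
finger_force: 0.0
```

```bash
python3 w.py yellow .012 w16; python3 go.py .4315 .1535 .12 132.5
```

```text
(array([0.6311, 0.0388, 0.0291, 0.0428]), np.float32(95.1), 1429.0)
psi 5.1 turn z 0.918 rows>= 7.408152271709849 q6 end 67.0 (+-163)
shift [-0.0682 -0.2188  0.0168] rows>= 5.511397441771698 tilt 0.14
```

Emit:
move_arm --moves '[[0.65,[0,0,0],[0,0,0.102]],[0.65,[0,0,0],[0,0,0.102]],[0.65,[0,0,0],[0,0,0.102]],[0.65,[0,0,0],[0,0,0.102]],[0.65,[0,0,0],[0,0,0.102]],[0.65,[0,0,0],[0,0,0.102]],[0.65,[0,0,0],[0,0,0.102]],[0.65,[0,0,0],[0,0,0.102]],[0.65,[0,0,0],[0,0,0.102]],[0.65,[0,0,0],[0,0,0]]]'

```text
time: 33.5
eef_pos: [0.63, 0.0382, 0.1376]
tcp_rot: [0.932, 0.362, -0.0, -0.0]
contact_force: [0.4, -0.1, 0.5]
opening: 0.651
finger_force: 0.0
```

Emit:
move_arm --moves '[[0.65,[-0.0085,-0.0274,0.0021],[0,0,0]],[0.65,[-0.0085,-0.0274,0.0021],[0,0,0]],[0.65,[-0.0085,-0.0274,0.0021],[0,0,0]],[0.65,[-0.0085,-0.0274,0.0021],[0,0,0]],[0.65,[-0.0085,-0.0274,0.0021],[0,0,0]],[0.65,[-0.0085,-0.0274,0.0021],[0,0,0]],[0.65,[-0.0085,-0.0274,0.0021],[0,0,0]],[0.65,[-0.0085,-0.0274,0.0021],[0,0,0]],[0.65,[0,0,0],[0,0,0]],[0.65,[0,0,0],[0,0,0]]]'

```text
time: 34.33
eef_pos: [0.431, 0.1543, 0.1211]
tcp_rot: [0.931, 0.364, -0.0, 0.0]
contact_force: [0.3, -0.1, 0.3]
opening: 0.651
finger_force: 0.0
```

```bash
python3 w.py pink .009 w17; python3 go.py .4315 .1535 .004 132.5
```

```text
(array([0.5892, 0.0482, 0.0563, 0.0991]), np.float32(61.8), 2434.5)
psi -47.4 turn z 0.0026 rows>= 0.020716217241572493 q6 end 67.0 (+-163)
shift [-0.0009 -0.0002  0.1177] rows>= 2.822436440289928 tilt 0.06
```

View pics/w17.png

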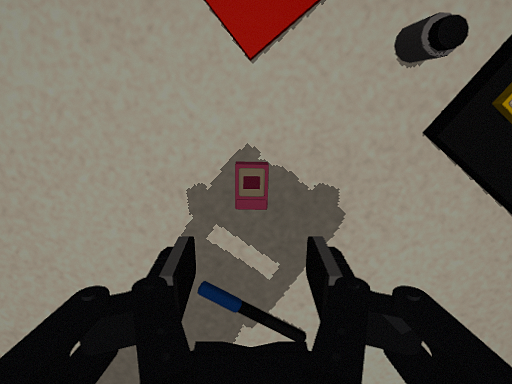

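The pink block at (252,186) is aligned between the fingers, and the pen is clear of where they land.

Emit:
move_arm --moves '[[0.65,[-0.001,0.0005,0.012],[0,0,0]],[0.65,[0,0,0.022],[0,0,0]],[0.65,[0,0,0.026],[0,0,0]],[0.65,[0,0,0.026],[0,0,0]],[0.65,[0,0,0.02],[0,0,0]],[0.65,[0,0,0.009],[0,0,0]],[0.65,[0,0,0.003],[0,0,0]],[0.65,[0,0,0],[0,0,0]],[0.2,[0,0,0],[0,0,0]],[0.2,[0,0,0],[0,0,0]]]'

```text
time: 35.22
eef_pos: [0.4333, 0.1528, 0.005]
tcp_rot: [0.932, 0.362, 0.002, 0.0]
contact_force: [0.4, -0.3, -0.4]
opening: 0.375
finger_force: 0.0
```

Emit:
move_arm --moves '[[0.2,[0,0,0],[0,0,0]],[0.2,[0,0,0],[0,0,0]],[0.2,[0,0,0],[0,0,0]],[0.2,[0,0,0],[0,0,0]],[0.2,[0,0,0],[0,0,0]],[0.2,[0,0,0],[0,0,0]],[0.2,[0,0,0],[0,0,0]],[0.2,[0,0,0],[0,0,0]],[0.2,[0,0,0],[0,0,0]],[0.2,[0,0,0],[0,0,0]]]'

```text
time: 36.05
eef_pos: [0.4334, 0.153, 0.0052]
tcp_rot: [0.932, 0.363, 0.002, 0.001]
contact_force: [0.2, -0.0, 6.5]
opening: 0.312
finger_force: 40.0
```

Emit:
move_arm --moves '[[0.2,[0,0,-0.01],[0,0,0]],[0.2,[0,0,-0.02],[0,0,0]],[0.2,[0,0,-0.03],[0,0,0]],[0.2,[0,0,-0.03],[0,0,0]],[0.2,[0,0,-0.02],[0,0,0]],[0.2,[0,0,-0.01],[0,0,0]],[0.2,[0,0,0],[0,0,0]],[0.2,[0,0,0],[0,0,0]],[0.2,[0,0,0],[0,0,0]],[0.2,[0,0,0],[0,0,0]]]'

```text
time: 36.88
eef_pos: [0.4303, 0.1526, 0.1215]
tcp_rot: [0.932, 0.362, -0.002, -0.001]
contact_force: [-0.1, 0.4, -0.4]
opening: 0.314
finger_force: 39.5
```

```bash
python3 go.py .6352 -.0322 .122 5.1; python3 w.py pink .13 w18
```

```text
psi -47.5 turn z -0.9181 rows>= 7.4088182535533225 q6 end -8.0 (+-163)
shift [-0.2023  0.1877 -0.0005] rows>= 6.61758838016588 tilt 0.23
(array([0.4213, 0.1578, 0.0541, 0.0594]), np.float32(149.9), 5628.5)
```

Emit:
move_arm --moves '[[0.2,[0,0,0],[0,0,-0.102]],[0.2,[0,0,0],[0,0,-0.102]],[0.2,[0,0,0],[0,0,-0.102]],[0.2,[0,0,0],[0,0,-0.102]],[0.2,[0,0,0],[0,0,-0.102]],[0.2,[0,0,0],[0,0,-0.102]],[0.2,[0,0,0],[0,0,-0.102]],[0.2,[0,0,0],[0,0,-0.102]],[0.2,[0,0,0],[0,0,-0.102]],[0.2,[0,0,0],[0,0,0]]]'

```text
time: 37.77
eef_pos: [0.431, 0.1527, 0.1223]
tcp_rot: [0.674, 0.738, -0.001, -0.001]
contact_force: [-0.4, -0.6, 0.1]
opening: 0.315
finger_force: 39.5
```

Emit:
move_arm --moves '[[0.2,[-0.013,0.012,0],[0,0,0]],[0.2,[-0.028,0.026,0],[0,0,0]],[0.2,[-0.028,0.026,0],[0,0,0]],[0.2,[-0.028,0.026,0],[0,0,0]],[0.2,[-0.028,0.026,0],[0,0,0]],[0.2,[-0.028,0.026,0],[0,0,0]],[0.2,[-0.028,0.026,0],[0,0,0]],[0.2,[-0.0143,0.0133,0],[0,0,0]],[0.2,[-0.007,0.0064,0],[0,0,0]],[0.2,[0,0,0],[0,0,0]]]'

```text
time: 38.6
eef_pos: [0.6372, -0.0334, 0.1225]
tcp_rot: [0.676, 0.737, -0.0, -0.001]
contact_force: [-0.3, -0.2, -0.8]
opening: 0.314
finger_force: 39.5
```

Emit:
move_arm --moves '[[0.2,[0,0,0],[0,0,0]],[0.2,[0,0,0.01],[0,0,0]],[0.2,[0,0,0.02],[0,0,0]],[0.2,[0,0,0.02],[0,0,0]],[0.2,[0,0,0.02],[0,0,0]],[0.2,[0,0,0.01],[0,0,0]],[0.2,[0,0,0],[0,0,0]],[0.2,[0,0,0],[0,0,0]],[0.2,[0,0,0],[0,0,0]],[0.2,[0,0,0],[0,0,0]]]'

```text
time: 39.43
eef_pos: [0.6378, -0.0321, 0.0454]
tcp_rot: [0.675, 0.738, 0.001, 0.001]
contact_force: [-0.8, -0.1, 0.4]
opening: 0.309
finger_force: 39.5
```

```bash
python3 go.py .6352 -.0322 .009 5.1
```

```text
psi 5.1 turn z 0.0002 rows>= 0.0018650471961308714 q6 end -8.0 (+-163)
shift [ 0.0001 -0.0026  0.0364] rows>= 0.8739721084878299 tilt 0.18
```

Emit:
move_arm --moves '[[0.2,[0,0,0.01],[0,0,0]],[0.2,[0,0,0.01],[0,0,0]],[0.2,[0,0,0.007],[0,0,0]],[0.2,[0,0,0.004],[0,0,0]],[0.2,[0,0,0.002],[0,0,0]],[0.2,[0,0,0.001],[0,0,0]],[0.2,[0,0,0.001],[0,0,0]],[0.2,[0,0,0],[0,0,0]],[0.2,[0,0,0],[0,0,0]],[0.2,[0,0,0],[0,0,0]]]'

```text
time: 40.27
eef_pos: [0.6366, -0.032, 0.0092]
tcp_rot: [0.675, 0.738, -0.0, -0.0]
contact_force: [-4.1, 0.9, 5.8]
opening: 0.314
finger_force: 40.2
```

Contact (5.8 N). Release, rise, and check.

Emit:
move_arm --moves '[[0.2,[0,0,0],[0,0,0]],[0.55,[0,0,0],[0,0,0]],[0.55,[0,0,0],[0,0,0]],[0.55,[0,0,0],[0,0,0]],[0.55,[0,0,0],[0,0,0]],[0.55,[0,0,-0.02],[0,0,0]],[0.55,[0,0,-0.03],[0,0,0]],[0.55,[0,0,-0.03],[0,0,0]],[0.55,[0,0,-0.03],[0,0,0]],[0.55,[0,0,-0.03],[0,0,0]]]'

```text
time: 41.1
eef_pos: [0.6365, -0.032, 0.1496]
tcp_rot: [0.675, 0.738, -0.0, -0.0]
contact_force: [1.2, -0.4, -0.2]
opening: 0.549
finger_force: 0.0
```

Emit:
move_arm --moves '[[0.55,[0,0,-0.03],[0,0,0]],[0.55,[0,0,-0.03],[0,0,0]],[0.55,[0,0,-0.03],[0,0,0]],[0.55,[0,0,-0.03],[0,0,0]],[0.55,[0,0,0],[0,0,0]],[0.55,[0,0,0],[0,0,0]],[0.55,[0,0,0],[0,0,0]],[0.55,[0,0,0],[0,0,0]],[0.55,[0,0,0],[0,0,0]],[0.55,[0,0,0],[0,0,0]]]'

```text
time: 41.93
eef_pos: [0.636, -0.0319, 0.2665]
tcp_rot: [0.675, 0.738, -0.001, -0.001]
contact_force: [-0.3, 0.1, 0.5]
opening: 0.552
finger_force: 0.0
```

Run:
```python
from h import *
im=[cv2.resize(read_camera(n)[:,:,::-1],(400,300),interpolation=cv2.INTER_AREA) for n in ("wrist",)]
s=cv2.resize(read_camera("scene")[:,:,::-1],None,fx=1.5,fy=1.5,interpolation=cv2.INTER_CUBIC)[150:550,200:600]
cv2.imwrite("pics/end.png",np.hstack([cv2.copyMakeBorder(im[0],0,100,0,0,cv2.BORDER_CONSTANT),s]))
```

```text
(no output)
```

View pics/end.png

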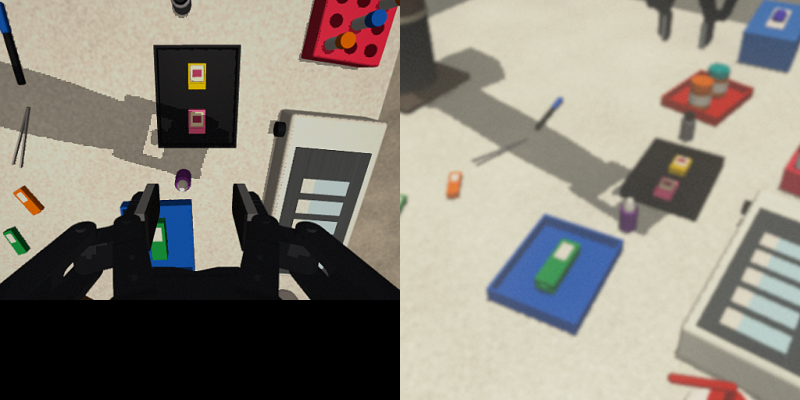

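Everything is in place: the blocks are flat in the black tray at (197,75) and (197,121), the jars stand in the red tray, the slide box lies in the blue tray, and the vial and dropper are still standing.

```bash
python3 -c "
from plant import *
print(sign_off())"
```

```text
the job is handed in; nothing more can be done
None
```

The job is handed in, and the last pictures show both blocks flat in the black tray, both jars standing in the red tray, the slide box flat in the blue tray, and the vial and dropper bottle still standing; sign-off gave no verdict.

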